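Trace the sprung gauge edge and set its tally

TASK

Feel the top edge of the curved steel gauge for burrs: with the fingers closed and pointing down, set the fingertips on its red end and trace along the edge, over each black line in turn, to the green end, pressing lightly so that the gauge stays a few millimetres down on its springs but never reaches its stops. Then lift off and push the orange tally block with the fingertips along its slot, all the way to its stop towards the green end, and move clear. Grasp nothing, and leave the ring gauge, the standing shaft and the small box where they are.

Things in the scene. Friction and masses are not known exactly. Their poses are not given: they have to be found in the camera images.
- fixture: checking fixture fixed to the worktop: aluminium base plate 110 x 200 x 12 mm, may stand at any yaw. Origin at the centre of its underside; z up, y along the plate from the red end towards the green end of the gauge. The curved gauge stands over its +x half and bulges to +x, the orange tally block is in its -x half
- profile (a joint): how far the curved steel gauge is pressed down on its springs, m: 0 = up, 0.012 = on its stops. It moves only vertically, as one piece; needs about 2 N to press it 1 mm, 6 N for 5 mm and 12 N to reach the stops; it rises again when released.
- mark0 (a point): middle of the top edge at the red end of the curved gauge (the last 15 mm of the bar are red; this point lies 10 mm from its tip); the start of the trace. It lies on the top surface and goes down with the gauge
- mark1 (a point): middle of the top edge at black cross line number 1 of 5, counted from the red end; 27 mm along the edge from the mark before
- mark2 (a point): middle of the top edge at black cross line number 2 of 5, counted from the red end; 27 mm along the edge from the mark before
- mark3 (a point): middle of the top edge at black cross line number 3 of 5, counted from the red end; 27 mm along the edge from the mark before. Halfway along the gauge: a steel bar bent flat to an arc of 130 mm radius (arc centre in the fixture frame x -0.095, y 0), 12 mm wide and 22 mm deep, its flat top edge 50 mm above the worktop when up
- mark4 (a point): middle of the top edge at black cross line number 4 of 5, counted from the red end; 27 mm along the edge from the mark before
- mark5 (a point): middle of the top edge at black cross line number 5 of 5, counted from the red end; 27 mm along the edge from the mark before
- mark6 (a point): middle of the top edge at the green end of the curved gauge (the last 15 mm are green; this point lies 10 mm from its tip); the end of the trace
- tally (a joint): position of the orange tally block in its slot, m: it slides along the fixture's +y, starts between 0 and 0.006 and meets a dark steel stop bar at 0.030; stiff to about 1.5 N and stays where it is left
- tally_face (a point): middle of the face of the orange tally block that looks towards the fixture's -y, the face to push on, about 23 mm above the worktop. The block is 30 mm wide (fixture x), 24 mm long (fixture y), and its top is 33 mm above the worktop; nothing stands on the plate behind this face
- ring: bystander: loose steel ring gauge, 69 mm diameter, 20 mm high, beside the convex side of the fixture. Origin at the centre of its underside
- shaft: bystander: loose stepped steel shaft standing upright, 30 mm diameter, 41 mm high, beside the tally side of the fixture. Origin at the centre of its underside
- tips: bystander: loose small box, cream lid over orange base, 41 x 61 x 19 mm, beside the tally side of the fixture. Origin at the centre of its underside
- tally_middle (a point): centre of the orange tally block, 12 mm from tally_face, 23 mm above the worktop; moves with the block

How it is judged (in metres and radians):
On the way, in this order (a step that is already met when the one before it is completed fails the run):
1. closed fingertips over the red end (within 10 mm), the gauge lightly pressed down (1 to 11 mm) (horizontal distance between the grasp point and mark0 below 0.01 m and value of joint profile between 0.001 and 0.011 m and contact force between the fingers and fixture above 0.3 N), for 0.1 s.
2. closed fingertips over black line 1 (within 10 mm), the gauge lightly pressed down (1 to 11 mm) (horizontal distance between the grasp point and mark1 below 0.01 m and value of joint profile between 0.001 and 0.011 m and contact force between the fingers and fixture above 0.3 N), for 0.1 s.
3. closed fingertips over black line 2 (within 10 mm), the gauge lightly pressed down (1 to 11 mm) (horizontal distance between the grasp point and mark2 below 0.01 m and value of joint profile between 0.001 and 0.011 m and contact force between the fingers and fixture above 0.3 N), for 0.1 s.
4. closed fingertips over black line 3 (within 10 mm), the gauge lightly pressed down (1 to 11 mm) (horizontal distance between the grasp point and mark3 below 0.01 m and value of joint profile between 0.001 and 0.011 m and contact force between the fingers and fixture above 0.3 N), for 0.1 s.
5. closed fingertips over black line 4 (within 10 mm), the gauge lightly pressed down (1 to 11 mm) (horizontal distance between the grasp point and mark4 below 0.01 m and value of joint profile between 0.001 and 0.011 m and contact force between the fingers and fixture above 0.3 N), for 0.1 s.
6. closed fingertips over black line 5 (within 10 mm), the gauge lightly pressed down (1 to 11 mm) (horizontal distance between the grasp point and mark5 below 0.01 m and value of joint profile between 0.001 and 0.011 m and contact force between the fingers and fixture above 0.3 N), for 0.1 s.
7. closed fingertips over the green end (within 10 mm), the gauge lightly pressed down (1 to 11 mm) (horizontal distance between the grasp point and mark6 below 0.01 m and value of joint profile between 0.001 and 0.011 m and contact force between the fingers and fixture above 0.3 N), for 0.1 s.
8. gauge released and the tally pushed to the far end of its slot (value of joint tally above 0.026 m and value of joint profile below 0.0015 m), for 0.2 s.
At the end, for the whole second after the job is handed in: The tally is within 4 mm of the end of its 30 mm slot, the curved gauge is up again (within 1.5 mm), and the ring gauge, shaft and small box stand within 15 mm of where they were (all of step 8 and distance of each of ring, shaft, tips from where it was at the start of the episode below 0.015 m and angle between each of ring, shaft, tips's own z axis and vertical below 0.2 rad); the robot touches nothing.
It fails at once if the gauge is pressed down to its stops (more than 11.2 mm) (value of joint profile above 0.0112 m).
It fails at once if the tally block or the gauge bar is taken between the fingers ((horizontal distance between the grasp point and tally_middle below 0.01 m and z of the grasp point in the frame of tally_middle below 0.02 m) or (horizontal distance between the grasp point and mark0 below 0.01 m and z of the grasp point in the frame of mark0 below 0.008 m) or (horizontal distance between the grasp point and mark1 below 0.01 m and z of the grasp point in the frame of mark1 below 0.008 m) or (horizontal distance between the grasp point and mark2 below 0.01 m and z of the grasp point in the frame of mark2 below 0.008 m) or (horizontal distance between the grasp point and mark3 below 0.01 m and z of the grasp point in the frame of mark3 below 0.008 m) or (horizontal distance between the grasp point and mark4 below 0.01 m and z of the grasp point in the frame of mark4 below 0.008 m) or (horizontal distance between the grasp point and mark5 below 0.01 m and z of the grasp point in the frame of mark5 below 0.008 m) or (horizontal distance between the grasp point and mark6 below 0.01 m and z of the grasp point in the frame of mark6 below 0.008 m)).
It fails at once if a bystander is moved by more than 15 mm, tipped or lifted (distance of any of ring, shaft, tips from where it was at the start of the episode above 0.015 m or angle between any of ring, shaft, tips's own z axis and vertical above 0.3 rad).
It also fails if it takes over 56 s, if anything falls off the work surface, if the arm or the gripper's body presses on something with over 40 N, if the wrist force passes 120 N, or if a joint passes its speed limit or range.

ROBOT

A 6-joint arm with a two-finger parallel gripper is mounted at the origin on a cart in front of the work surface, level with it; the furniture and walls round the work are solid. World frame = base frame: x ahead of the robot, y to its left, z up, the work surface at z = 0. Lengths are in mm, angles in rad, forces in N, time in s.
With the tool pointing down it reaches from about 300 to 775 mm from the base axis. Payload 14.6 kg.
Tool frame: the origin (TCP) lies midway between the tips of the shut fingers; the grasp point (between the pads) lies 19 mm behind it; z points along the fingers, y is the line along which they close (so a half turn about z gives the same grasp; the last joint's range is limited). The gripper opens to 94 mm and grips with 3 to 60 N. Pads are 16 mm wide; open, the fingers measure 119 mm over their backs; the gripper's body (75 mm by 177 mm) begins 78 mm behind the grasp point.
Start: joints at [-1.19, 0.3, 1.521, -0, 1.321, -0.067], TCP at [238.133, -495.764, 183.946] pointing down, gripper open.
Joint ranges: [-3.03, 3.03], [-0.79, 2.21], [0.23, 2.52], [-1.04, 4.18], [0, 3.07], [-2.55, 2.55]. Speed limits (rad/s): [2.22, 2.22, 2.57, 3.14, 3.14, 3.14].

INTERFACE

Orientations are given as [roll, pitch, yaw] about the fixed x, y, z axes, in that order (R = Rz(yaw) Ry(pitch) Rx(roll)).
In Python, from cell import * gives the robot as it stands. The module is installed in compiled form; this text tells all that it offers.
- The arm moves only by the tool servo_tool, never from a script. Its argument "motion" is a list of rows, each an object of numbers: "wx", "wy", "wz": the turn, a rotation vector about the tool's x, y, z in units of 2 rad (1.0 is 2 rad); "dx", "dy", "dz": the shift along the tool's x, y, z in units of 10 cm (1.0 is 10 cm); "fingers": the closure, from -1 (fully open) to 1 (shut). In form: [{"wx": .., "wy": .., "wz": .., "dx": .., "dy": .., "dz": .., "fingers": ..}, ...]. A call has 1 to 10 rows; each row is the pose to reach, as a shift and turn from the pose commanded when the call began, along the tool's axes at that moment; what a row does not reach only later rows make up. A row lasts 1/10 s, in which the tool goes at most 50 mm and 8.59 degrees, less where a joint would pass 70% of its speed; a pose out of reach is approached as far as the arm can. A call with a number of a shift or a turn outside -1 to 1 is refused whole. A call with a gripper value outside its range is refused whole. The fingers move at their own pace and stop on an object; "newtons" is the grip in N (left out, the last holds). Time passes only in rows, so rows that repeat a pose let the fingers close. It gives the time, the measured TCP pose, the force, the opening and the grip force at its end, in the units of the state.
- read_state(): the state, without advancing time (a new reading comes with each control period).
- camera(name): name is "scene" or "top"; returns a dict with "image" (400x640x3 uint8, red, green, blue), "fx", "fy", "cx", "cy" (pixels), "k1" (the pictures are not rectified: a ray, as slopes to the right and down, at radius r is drawn at 1 + k1 r^2 times it, then the intrinsics apply), "R" (3x3) and "t" (3): a world point X has camera coordinates R X + t. Camera axes: x right, y down, z forward; pixel columns grow to the right and rows downward; lengths in mm; the calibration is good to about 2 mm. A picture is of the moment at which its call begins. There is no depth.
- sign_off(): hands the job in; it is judged then, once.
Trained networks look in a picture, given as the dict that the camera call returned (one of the last four; its "shot" number tells which), for a name from the list of things; names that differ only in an ending like _2 or _b are one class to them, and where a whole thing is asked for, a point or a joint stands for the part that bears it (a point fixed in the world has none). Each returns a list of dicts, best first, with "conf" (0 to 1); they miss things now and then, are a little off and sometimes report something else, mostly with a low value. They report only what shows in the picture. A call takes as long as a camera call.
- spot_in(query, picture): "location" ([column, row] in pixels, amid what is visible of it).
- trace(query, picture): "pixels" (400x640 bool, what is visible of it) and "location" ([column, row] in pixels, amid what is visible of it).
The state is a dict: "clock": time; "joints": joint angles; "qd": joint speeds; "effort": joint torques, N m; "eef_pos": TCP position; "eef_rot": TCP orientation; "wrist_force": force on the tool from outside, world axes, zero at the start; "moment": the same for the moment, N m; "finger_gap": finger opening in mm; "finger_force": force on a finger pad.
Only numpy, scipy, OpenCV 4.12 (cv2) and the standard library are available. Lean on these libraries where they do the work, as an engineer would, in place of code of your own. Each camera call takes 0.05 s, during which the arm holds its last target. There are 200 camera calls.

## Working session

There is one attempt and no reset: what is moved stays moved. The work goes in short steps, Python scripts to look and compute and a tool call to move; the robot and the scene stay as the last step left them, time stands still between calls to the robot, and variables do not carry over. Pictures are saved under pics/ and viewed, at most 10 in all, crops included, and the job is handed in when it is done.

Besides the shell and the picture viewer there is one more tool, called after "Call:" in YAML: its name, and indented under it one key for each argument. servo_tool: Moves the arm, as the interface text tells. Its arguments: {"type":"object","properties":{"motion":{"type":"array","items":{"type":"object","properties":{"wx":{"type":"number"},"wy":{"type":"number"},"wz":{"type":"number"},"dx":{"type":"number"},"dy":{"type":"number"},"dz":{"type":"number"},"fingers":{"type":"number"}}}},"newtons":{"type":"number"}},"required":["motion"]}

```bash
mkdir -p pics; cat > h.py <<'E'
from cell import *
import numpy as np, cv2
def pix2ray(c,uv):
    d=np.array([(uv[0]-c['cx'])/c['fx'],(uv[1]-c['cy'])/c['fy']]);u=d.copy()
    for _ in range(20): u=d/(1+c['k1']*(u@u))
    R=np.array(c['R']);t=np.array(c['t'])
    return -R.T@t, R.T@np.array([u[0],u[1],1.])
def atz(c,uv,z):
    o,d=pix2ray(c,uv); return o+d*(z-o[2])/d[2]
def proj(c,X):
    p=np.array(c['R'])@np.array(X,float)+np.array(c['t']);u=p[:2]/p[2];u=u*(1+c['k1']*(u@u))
    return np.array([u[0]*c['fx']+c['cx'],u[1]*c['fy']+c['cy']])
def two(c1,p1,c2,p2):
    o1,d1=pix2ray(c1,p1);o2,d2=pix2ray(c2,p2);d1/=np.linalg.norm(d1);d2/=np.linalg.norm(d2)
    s=np.linalg.lstsq(np.c_[d1,-d2],o2-o1,rcond=None)[0]
    a=o1+d1*s[0];b=o2+d2*s[1];return (a+b)/2,np.linalg.norm(a-b)
E
python3 - <<'E'
from h import *
C={n:camera(n) for n in('scene','top')}
for n in C: cv2.imwrite(f'pics/{n}0.png',C[n]['image'][:,:,::-1])
Z=dict(mark0=50,mark1=50,mark2=50,mark3=50,mark4=50,mark5=50,mark6=50,tally_face=23,tally_middle=23,ring=10,shaft=20,tips=10,fixture=12)
for q,z in Z.items():
    r={n:spot_in(q,C[n]) for n in C}
    for n in r:
        for d in r[n][:2]: print(q,n,round(d['conf'],2),np.round(d['location'],1),atz(C[n],d['location'],z).round(1)[:2])
    if r['scene'] and r['top']: print('   3d',*[np.round(x,1) for x in two(C['scene'],r['scene'][0]['location'],C['top'],r['top'][0]['location'])])
s=read_state();print(s)
E
```

```text
mark0 scene 0.77 [320.6 200.8] [593.   20.8]
mark0 top 0.87 [325.5 180.3] [597.5  29.1]
   3d [601.2  29.4  28.8] 0.3
mark1 scene 0.77 [320.6 200.8] [593.   20.8]
mark1 top 0.87 [325.5 180.3] [597.5  29.1]
   3d [601.2  29.4  28.8] 0.3
mark2 scene 0.77 [320.6 200.8] [593.   20.8]
mark2 top 0.87 [325.5 180.3] [597.5  29.1]
   3d [601.2  29.4  28.8] 0.3
mark3 scene 0.77 [320.6 200.8] [593.   20.8]
mark3 top 0.87 [325.5 180.3] [597.5  29.1]
   3d [601.2  29.4  28.8] 0.3
mark4 scene 0.77 [320.6 200.8] [593.   20.8]
mark4 top 0.87 [325.5 180.3] [597.5  29.1]
   3d [601.2  29.4  28.8] 0.3
mark5 scene 0.77 [320.6 200.8] [593.   20.8]
mark5 top 0.87 [325.5 180.3] [597.5  29.1]
   3d [601.2  29.4  28.8] 0.3
mark6 scene 0.77 [320.6 200.8] [593.   20.8]
mark6 top 0.87 [325.5 180.3] [597.5  29.1]
   3d [601.2  29.4  28.8] 0.3
tally_face scene 0.73 [323.6 232.5] [561.4 -23.4]
tally_face top 0.6 [352.1 202.3] [559.4 -22.9]
   3d [560.2 -23.3  23.7] 2.0
tally_middle scene 0.46 [323.5 231.3] [563.  -21.4]
tally_middle top 0.68 [351.3 201.8] [560.4 -21.3]
tally_middle top 0.4 [326.1 178.2] [606.6  28
[... 512 characters left out ...]
7.4   5.9  -9.6] 11.9
{'clock': 1.4, 'joints': array([-1.18958663e+00,  2.99914684e-01,  1.52099206e+00, -2.65904707e-06,
        1.32067919e+00, -6.66265634e-02]), 'qd': array([-0.00051049,  0.00148044, -0.00119405, -0.00134676, -0.00114847,
        0.00095613]), 'effort': array([ 4.47065340e-04, -5.31659532e+01, -3.52915514e+01,  7.08691170e-02,
        2.13523832e-02, -3.80890924e-05]), 'eef_pos': array([ 238.14204606, -495.76939909,  183.940886  ]), 'eef_rot': array([3.14158612e+00, 3.01791989e-06, 4.47836919e-01]), 'wrist_force': array([-1.04282342,  0.89874991,  0.3075876 ]), 'moment': array([-0.08164723,  0.02562013,  0.00373985]), 'finger_force': 0.0, 'finger_gap': 94.08101126057113}
```

View pics/top0.png

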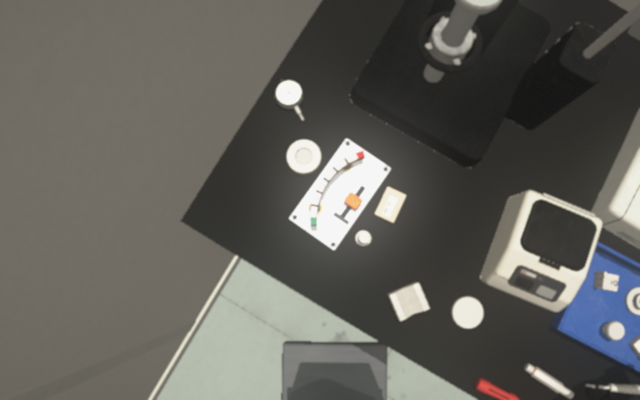

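View pics/scene0.png

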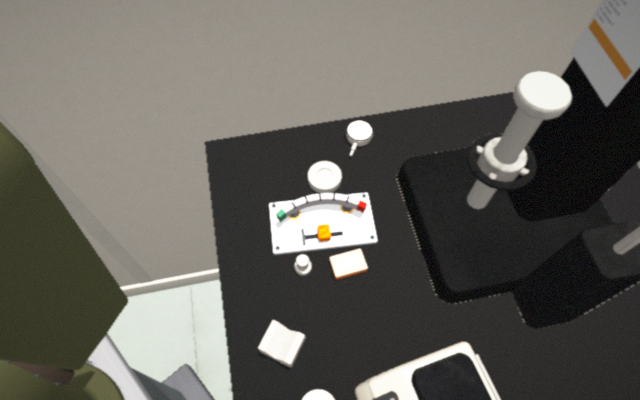

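```bash
python3 - <<'E'
from h import *
from scipy.optimize import least_squares
C={n:camera(n) for n in('scene','top')}
def arc(s,w=0): a=s/130; return np.array([-95+(130+w)*np.cos(a),(130+w)*np.sin(a),50])
def T(p,X): c,s=np.cos(p[2]),np.sin(p[2]); return np.array([p[0]+c*X[0]-s*X[1],p[1]+s*X[0]+c*X[1],X[2]])
obs=[]
for n,c in C.items():
    im=c['image'].astype(int);m=trace('fixture',c)[0]['pixels']
    m2=cv2.dilate(m.astype(np.uint8),np.ones((7,7)))>0
    hsv=cv2.cvtColor(c['image'],cv2.COLOR_RGB2HSV);h,s,v=[hsv[:,:,i].astype(int) for i in range(3)]
    for nm,k in (('red',((h<6)|(h>172))&(s>150)&(v>80)),('green',(h>60)&(h<95)&(s>110)&(v>40)),('orange',(h>7)&(h<20)&(s>180)&(v>100))):
        lab=cv2.connectedComponentsWithStats((k&m2).astype(np.uint8))
        if lab[0]>1:
            i=1+np.argmax(lab[2][1:,4]);print(n,nm,lab[2][i],lab[3][i]);obs.append((n,nm,lab[3][i]))
    # plate outline
    ct=max(cv2.findContours(m.astype(np.uint8),0,1)[0],key=cv2.contourArea)
    q=np.float32([atz(c,p[0],12)[:2] for p in ct]);r=cv2.minAreaRect(q);print(n,'rect',r)
Xs={'red':arc(-83.5),'green':arc(83.5)}
def f(p): return np.concatenate([proj(C[n],T(p,Xs[k]))-uv for n,k,uv in obs if k in Xs])
r=least_squares(f,[580,4,2.5]);print(r.x,r.fun.round(2))
p=r.x
for n,c in C.items():
    u=[proj(c,T(p,X)) for X in [arc((i-3)*27) for i in range(7)]]
    co=[proj(c,T(p,[x,y,12])) for x,y in((55,100),(55,-100),(-55,-100),(-55,100))]
    ctr=np.mean(u,0);x0,y0=(ctr-[65,50]).astype(int)
    z=cv2.resize(c['image'][y0:y0+120,x0:x0+140,::-1],None,fx=5,fy=5,interpolation=cv2.INTER_CUBIC)
    g=lambda q:tuple(int(v) for v in (np.array(q)-[x0,y0]+.5)*5)
    for q in u: cv2.circle(z,g(q),4,(255,0,255),1)
    for q in co: cv2.circle(z,g(q),4,(255,255,0),1)
    cv2.imwrite(f'pics/{n}1.png',z)
E
```

```text
scene red [358 202   8   9  53] [361.22641509 205.90566038]
scene green [278 211   7   8  36] [280.83333333 214.5       ]
scene orange [317 228  13  13  41] [322.2195122  236.75609756]
scene rect ((579.3552856445312, 3.2228469848632812), (120.92813110351562, 199.72915649414062), 55.51702117919922)
top red [359 153   4   4  11] [360.54545455 154.81818182]
top rect ((579.96923828125, 1.20404052734375), (113.43671417236328, 201.45904541015625), 55.5444450378418)
[576.42892684  -2.21449201   0.97837023] [ 0.85 -1.04 -0.41  0.05  0.32  0.89]
```

View pics/top1.png

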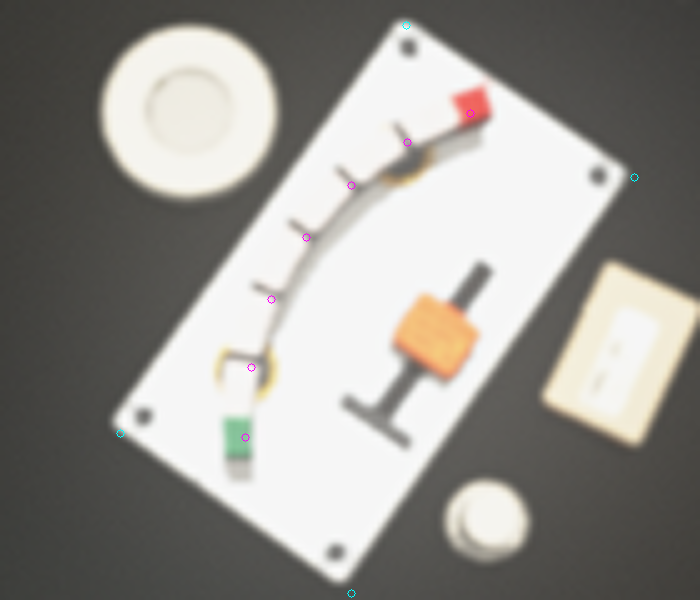

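View pics/scene1.png

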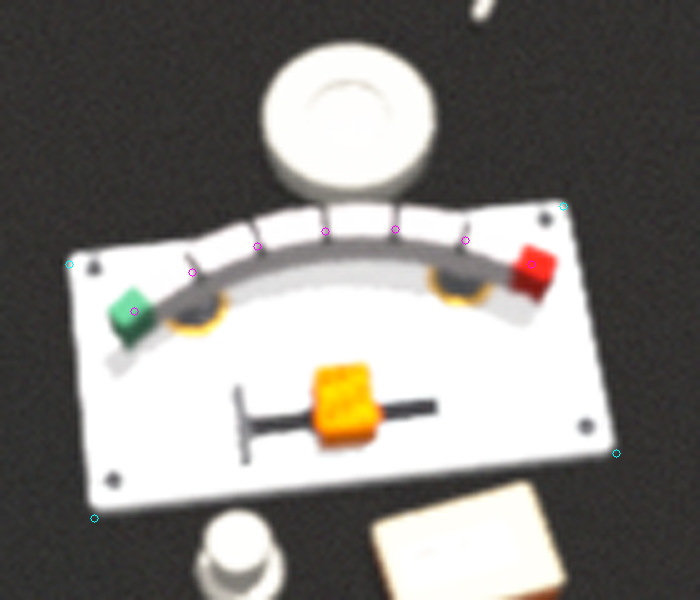

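```bash
python3 - <<'E'
from h import *
from scipy.optimize import least_squares
C={n:camera(n) for n in('scene','top')}
def arc(s,w=0): a=s/130; return np.array([-95+(130+w)*np.cos(a),(130+w)*np.sin(a),50])
def T(p,X): c,s=np.cos(p[2]),np.sin(p[2]); return np.array([p[0]+c*X[0]-s*X[1],p[1]+s*X[0]+c*X[1],X[2]])
p0=[576.42892684,-2.21449201,0.97837023]
P={'top':([(472,106),(402,134),(345,176),(301,229),(265,291),(241,356),(238,437)],[(144,417),(409,47),(598,176),(336,552)]),
 'scene':([(538,260),(466,232),(396,219),(325,221),(258,236),(193,264),(131,307)],[(93,268),(545,219),(586,427),(113,480)])}
S=[-83.5,-54,-27,0,27,54,83.5]
obs={}
for n,c in C.items():
    x0,y0=(np.mean([proj(c,T(p0,arc((i-3)*27))) for i in range(7)],0)-[65,50]).astype(int)
    obs[n]=[np.array(a)/5-.5+.1+[x0,y0] for a in P[n]]
    extra={'top':[(492,313-0)],'scene':[]}
    obs[n].append((x0,y0))
def f(p,ns,marks=True,scr=True):
    o=[]
    for n in ns:
        if marks:o+=[proj(C[n],T(p,arc(s)))-u for s,u in zip(S,obs[n][0])]
        if scr:o+=[proj(C[n],T(p,[sx*p[3],sy*p[4],12]))-u for (sx,sy),u in zip(((1,1),(1,-1),(-1,-1),(-1,1)),obs[n][1])]
    return np.concatenate(o)
for ns in(['top'],['scene'],['top','scene']):
  for k in((1,1),(1,0),(0,1)):
    r=least_squares(f,p0+[46,91],args=(ns,)+k);print(ns,k,r.x.round(3),np.abs(r.fun).max().round(2))
    if k==(1,1):p=r.x
print(p.round(4))
# tally top centre (z33)
for n,uv in(('top',(438,330)),('scene',(343,386))):
    w=atz(C[n],np.array(uv)/5-.4+obs[n][2],33);d=w[:2]-p[:2];c,s=np.cos(p[2]),np.sin(p[2]);print('tally fixture xy',n,w.round(1),c*d[0]+s*d[1],-s*d[0]+c*d[1])
for i in range(7):print('mark',i,T(p,arc((i-3)*27)).round(1))
s=T(p,[0,0,0]);print('y axis',-np.sin(p[2]),np.cos(p[2]))
# microscope column/arm bits
for uv in((455,45),(432,75),(352,100),(470,165)): print(uv,[atz(C['top'],uv,z).round(0) for z in(40,200)])
E
```

```text
['top'] (1, 1) [5.79472e+02 2.59000e-01 9.69000e-01 4.59760e+01 9.12570e+01] 0.53
['top'] (1, 0) [5.79262e+02 3.13000e-01 9.68000e-01 4.60000e+01 9.10000e+01] 0.48
['top'] (0, 1) [5.79817e+02 1.90000e-01 9.69000e-01 4.59800e+01 9.12730e+01] 0.06
['scene'] (1, 1) [579.096   0.921   0.97   46.233  91.165] 0.7
['scene'] (1, 0) [5.79197e+02 4.09000e-01 9.77000e-01 4.60000e+01 9.10000e+01] 0.44
['scene'] (0, 1) [579.163   1.661   0.968  46.299  91.18 ] 0.09
['top', 'scene'] (1, 1) [5.7927e+02 5.7900e-01 9.7000e-01 4.6085e+01 9.1203e+01] 0.65
['top', 'scene'] (1, 0) [5.79215e+02 3.70000e-01 9.72000e-01 4.60000e+01 9.10000e+01] 0.51
['top', 'scene'] (0, 1) [579.452   0.905   0.969  46.106  91.21 ] 0.45
[579.2696   0.5793   0.9696  46.0852  91.2025]
tally fixture xy top [563.3 -24.5  33. ] -29.698378610231597 -1.047646483960877
tally fixture xy scene [562.8 -20.6  33. ] -26.832800555734266 1.6140520565993057
mark 0 [647.8 -33.6  50. ]
mark 1 [636.1  -9.3  50. ]
mark 2 [619.6  12.   50. ]
mark 3 [599.1  29.4  50. ]
mark 4 [575.4  42.3  50. ]
mark 5 [549.6  50.   50. ]
mark 6 [522.7  52.2  50. ]
y axis -0.8246438649365672 0.5656522748318801
(455, 45) [array([ 883., -232.,   40.]), array([ 802., -186.,  200.])]
(432, 75) [array([ 817., -182.,   40.]), array([ 748., -145.,  200.])]
(352, 100) [array([762., -21.,  40.]), array([703., -14., 200.])]
(470, 165) [array([ 633., -252.,   40.]), array([ 597., -202.,  200.])]
```

Call:
servo_tool:
  motion:
    - {"dx":0.48,"dy":-0.99,"dz":-0.5,"wz":-0.6,"fingers":1}
    - {"dx":0.48,"dy":-0.99,"dz":-0.5,"wz":-0.6,"fingers":1}
    - {"dx":0.48,"dy":-0.99,"dz":-0.5,"wz":-0.6,"fingers":1}
    - {"dx":0.48,"dy":-0.99,"dz":-0.5,"wz":-0.6,"fingers":1}
    - {"dx":0.48,"dy":-0.99,"dz":-0.5,"wz":-0.6,"fingers":1}
    - {"dx":0.48,"dy":-0.99,"dz":-0.5,"wz":-0.6,"fingers":1}
    - {"dx":0.48,"dy":-0.99,"dz":-0.5,"wz":-0.6,"fingers":1}
    - {"dx":0.48,"dy":-0.99,"dz":-0.5,"wz":-0.6,"fingers":1}
    - {"dx":0.48,"dy":-0.99,"dz":-0.5,"wz":-0.6,"fingers":1}

```text
schema error: expected keys wx, wy, wz, dx, dy, dz, fingers
```

Call:
servo_tool:
  motion:
    - {"dx":0.97,"dy":0.48,"wz":-0.4465,"fingers":1}
    - {"dx":0.97,"dy":0.48,"wz":-0.4465,"fingers":1}
    - {"dx":0.97,"dy":0.48,"wz":-0.4465,"fingers":1}
    - {"dx":0.97,"dy":0.48,"wz":-0.4465,"fingers":1}
    - {"dx":0.97,"dy":0.48,"wz":-0.4465,"fingers":1}
    - {"dx":0.97,"dy":0.48,"wz":-0.4465,"fingers":1}
    - {"dx":0.97,"dy":0.48,"wz":-0.4465,"fingers":1}
    - {"dx":0.97,"dy":0.48,"wz":-0.4465,"fingers":1}

```text
schema error: expected keys wx, wy, wz, dx, dy, dz, fingers
```

All seven keys are required.

Call:
servo_tool:
  motion:
    - {"wx":0,"wy":0,"wz":-0.6,"dx":0.48,"dy":-0.99,"dz":-0.5,"fingers":1}
    - {"wx":0,"wy":0,"wz":-0.6,"dx":0.48,"dy":-0.99,"dz":-0.5,"fingers":1}
    - {"wx":0,"wy":0,"wz":-0.6,"dx":0.48,"dy":-0.99,"dz":-0.5,"fingers":1}
    - {"wx":0,"wy":0,"wz":-0.6,"dx":0.48,"dy":-0.99,"dz":-0.5,"fingers":1}
    - {"wx":0,"wy":0,"wz":-0.6,"dx":0.48,"dy":-0.99,"dz":-0.5,"fingers":1}
    - {"wx":0,"wy":0,"wz":-0.6,"dx":0.48,"dy":-0.99,"dz":-0.5,"fingers":1}
    - {"wx":0,"wy":0,"wz":-0.6,"dx":0.48,"dy":-0.99,"dz":-0.5,"fingers":1}
    - {"wx":0,"wy":0,"wz":-0.6,"dx":0.48,"dy":-0.99,"dz":-0.5,"fingers":1}
    - {"wx":0,"wy":0,"wz":-0.6,"dx":0.48,"dy":-0.99,"dz":-0.5,"fingers":1}

```text
clock: 2.6
eef_pos: [238.5, -385.7, 234.0]
eef_rot: [3.142, 0.0, 1.65]
wrist_force: [0.0, 0.5, -0.3]
finger_gap: 25.6
finger_force: 0.0
```

Call:
servo_tool:
  motion:
    - {"wx":0,"wy":0,"wz":-0.4465,"dx":0.97,"dy":0.48,"dz":0,"fingers":1}
    - {"wx":0,"wy":0,"wz":-0.4465,"dx":0.97,"dy":0.48,"dz":0,"fingers":1}
    - {"wx":0,"wy":0,"wz":-0.4465,"dx":0.97,"dy":0.48,"dz":0,"fingers":1}
    - {"wx":0,"wy":0,"wz":-0.4465,"dx":0.97,"dy":0.48,"dz":0,"fingers":1}
    - {"wx":0,"wy":0,"wz":-0.4465,"dx":0.97,"dy":0.48,"dz":0,"fingers":1}
    - {"wx":0,"wy":0,"wz":-0.4465,"dx":0.97,"dy":0.48,"dz":0,"fingers":1}
    - {"wx":0,"wy":0,"wz":-0.4465,"dx":0.97,"dy":0.48,"dz":0,"fingers":1}

```text
clock: 3.3
eef_pos: [279.0, -285.3, 234.0]
eef_rot: [-3.142, 0.0, 2.539]
wrist_force: [-0.3, -0.0, -0.3]
finger_gap: 0.3
finger_force: 0.0
```

```bash
python3 - <<'E'
from h import *
c=camera('scene')
for uv in((480,200),(500,160),(410,255),(400,180)): print(uv,[atz(c,uv,z).round(0) for z in(30,100,250)])
print(read_state()['joints'].round(3))
E
```

```text
(480, 200) [array([ 836., -177.,   30.]), array([ 789., -188.,  100.]), array([ 688., -211.,  250.])]
(500, 160) [array([ 941., -145.,   30.]), array([ 885., -158.,  100.]), array([ 764., -187.,  250.])]
(410, 255) [array([ 648., -166.,   30.]), array([ 617., -177.,  100.]), array([ 551., -202.,  250.])]
(400, 180) [array([752., -41.,  30.]), array([712., -64., 100.]), array([ 627., -112.,  250.])]
[-0.889 -0.086  1.831  0.     1.397 -1.852]
```

Call:
servo_tool:
  motion:
    - {"wx":0,"wy":0,"wz":0,"dx":-0.16,"dy":0.42,"dz":0,"fingers":1}
    - {"wx":0,"wy":0,"wz":0,"dx":-0.32,"dy":0.83,"dz":0,"fingers":1}
    - {"wx":0,"wy":0,"wz":0,"dx":-0.32,"dy":0.83,"dz":0,"fingers":1}

```text
clock: 3.65
eef_pos: [354.7, -232.8, 233.8]
eef_rot: [3.141, -0.0, 2.537]
wrist_force: [-0.0, -0.6, 0.5]
finger_gap: 0.4
finger_force: 0.0
```

Call:
servo_tool:
  motion:
    - {"wx":0,"wy":0,"wz":0,"dx":-0.16,"dy":0.42,"dz":0,"fingers":1}
    - {"wx":0,"wy":0,"wz":0,"dx":-0.32,"dy":0.83,"dz":0,"fingers":1}
    - {"wx":0,"wy":0,"wz":0,"dx":-0.32,"dy":0.83,"dz":0,"fingers":1}

```text
clock: 3.95
eef_pos: [427.6, -182.7, 233.6]
eef_rot: [3.141, -0.001, 2.538]
wrist_force: [-1.1, -0.1, 0.3]
finger_gap: 0.4
finger_force: 0.0
```

Call:
servo_tool:
  motion:
    - {"wx":0,"wy":0,"wz":0,"dx":-0.16,"dy":0.42,"dz":0,"fingers":1}
    - {"wx":0,"wy":0,"wz":0,"dx":-0.32,"dy":0.83,"dz":0,"fingers":1}
    - {"wx":0,"wy":0,"wz":0,"dx":-0.32,"dy":0.83,"dz":0,"fingers":1}

```text
clock: 4.25
eef_pos: [500.6, -132.9, 233.3]
eef_rot: [3.142, -0.001, 2.538]
wrist_force: [0.3, -0.0, 0.1]
finger_gap: 0.6
finger_force: 0.0
```

Call:
servo_tool:
  motion:
    - {"wx":0,"wy":0,"wz":0,"dx":-0.16,"dy":0.42,"dz":0,"fingers":1}
    - {"wx":0,"wy":0,"wz":0,"dx":-0.32,"dy":0.83,"dz":0.2,"fingers":1}
    - {"wx":0,"wy":0,"wz":0,"dx":-0.32,"dy":0.83,"dz":0.5,"fingers":1}
    - {"wx":0,"wy":0,"wz":0,"dx":-0.32,"dy":0.83,"dz":0.5,"fingers":1}

```text
clock: 4.65
eef_pos: [570.2, -84.3, 180.1]
eef_rot: [-3.139, -0.006, 2.538]
wrist_force: [-0.6, -0.0, 0.7]
finger_gap: 0.4
finger_force: 0.0
```

Call:
servo_tool:
  motion:
    - {"wx":0,"wy":0,"wz":0,"dx":-0.16,"dy":0.42,"dz":0,"fingers":1}
    - {"wx":0,"wy":0,"wz":0,"dx":-0.33,"dy":0.83,"dz":0.3,"fingers":1}
    - {"wx":0,"wy":0,"wz":0,"dx":-0.33,"dy":0.83,"dz":0.6,"fingers":1}
    - {"wx":0,"wy":0,"wz":0,"dx":-0.33,"dy":0.83,"dz":0.9,"fingers":1}
    - {"wx":0,"wy":0,"wz":0,"dx":-0.33,"dy":0.83,"dz":0.9,"fingers":1}
    - {"wx":0,"wy":0,"wz":0,"dx":-0.33,"dy":0.83,"dz":0.9,"fingers":1}

```text
clock: 5.25
eef_pos: [646.5, -35.4, 96.2]
eef_rot: [3.141, 0.001, 2.538]
wrist_force: [-0.8, -0.6, 0.5]
finger_gap: 0.5
finger_force: 0.0
```

Call:
servo_tool:
  motion:
    - {"wx":0,"wy":0,"wz":0,"dx":0,"dy":0.02,"dz":0.15,"fingers":1}
    - {"wx":0,"wy":0,"wz":0,"dx":0,"dy":0.02,"dz":0.3,"fingers":1}
    - {"wx":0,"wy":0,"wz":0,"dx":0,"dy":0.02,"dz":0.36,"fingers":1}
    - {"wx":0,"wy":0,"wz":0,"dx":0,"dy":0.02,"dz":0.36,"fingers":1}
    - {"wx":0,"wy":0,"wz":0,"dx":0,"dy":0.02,"dz":0.36,"fingers":1}

```text
clock: 5.75
eef_pos: [647.6, -32.4, 58.1]
eef_rot: [3.142, 0.0, 2.541]
wrist_force: [0.6, -1.5, -0.4]
finger_gap: 0.4
finger_force: 0.0
```

```bash
python3 - <<'E'
from h import *
s=read_state();print(s['eef_pos'],s['wrist_force'])
o=[]
for n in('scene','top'):
    c=camera(n);u=proj(c,[647.8,-33.6,50]);t=proj(c,s['eef_pos']);print(n,u,t)
    x0,y0=(u-[40,50]).astype(int);z=cv2.resize(c['image'][y0:y0+100,x0:x0+80,::-1],None,fx=5,fy=5,interpolation=cv2.INTER_CUBIC)
    cv2.circle(z,tuple(int(v) for v in (u-[x0,y0]+.5)*5),4,(255,0,255),1);o.append(z)
cv2.imwrite('pics/pre.png',np.hstack(o))
E
```

```text
[647.58430678 -32.37513774  58.14421238] [ 0.60152699 -1.46279157 -0.39397719]
scene [361.03995508 202.783658  ] [360.86856705 200.34180486]
top [358.4883314  154.82893016] [358.11084796 153.92816899]
```

View pics/pre.png

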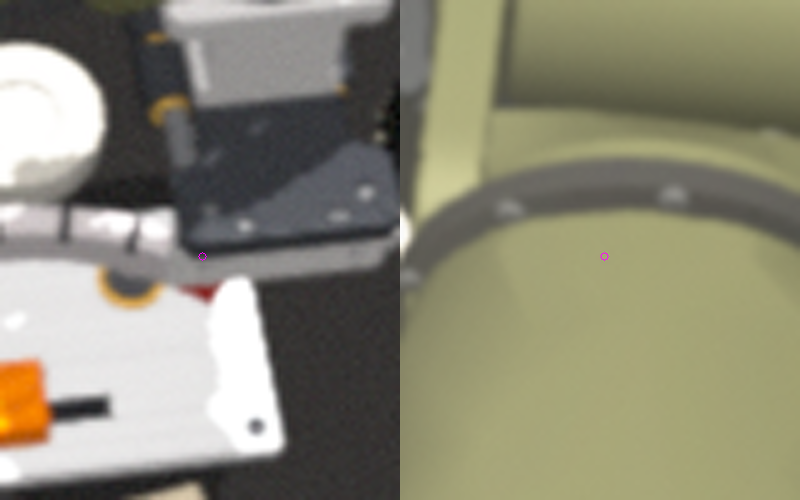

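The scene view shows the gripper body over the red end (about column 361, row 203), and the top view is blocked by the arm. I'll descend and judge contact by force.

Call:
servo_tool:
  motion:
    - {"wx":0,"wy":0,"wz":0,"dx":0,"dy":-0.01,"dz":0.05,"fingers":1}
    - {"wx":0,"wy":0,"wz":0,"dx":0,"dy":-0.01,"dz":0.07,"fingers":1}
    - {"wx":0,"wy":0,"wz":0,"dx":0,"dy":-0.01,"dz":0.09,"fingers":1}
    - {"wx":0,"wy":0,"wz":0,"dx":0,"dy":-0.01,"dz":0.1,"fingers":1}
    - {"wx":0,"wy":0,"wz":0,"dx":0,"dy":-0.01,"dz":0.1,"fingers":1}

```text
clock: 6.35
eef_pos: [646.8, -33.2, 47.8]
eef_rot: [-3.141, -0.0, 2.541]
wrist_force: [-0.2, 0.6, 0.7]
finger_gap: 0.2
finger_force: 0.0
```

Call:
servo_tool:
  motion:
    - {"wx":0,"wy":0,"wz":0,"dx":0,"dy":0,"dz":0.01,"fingers":1}
    - {"wx":0,"wy":0,"wz":0,"dx":0,"dy":0,"dz":0.02,"fingers":1}
    - {"wx":0,"wy":0,"wz":0,"dx":0,"dy":0,"dz":0.02,"fingers":1}
    - {"wx":0,"wy":0,"wz":0,"dx":0,"dy":0,"dz":0.02,"fingers":1}

```text
clock: 6.75
eef_pos: [646.9, -33.2, 45.9]
eef_rot: [3.142, -0.0, 2.541]
wrist_force: [0.2, -0.3, 0.1]
finger_gap: 0.2
finger_force: 0.0
```

```bash
python3 - <<'E'
from h import *
F=[]
for i in range(6):
    camera('scene');s=read_state();F.append(s['wrist_force'])
print(np.mean(F,0),s['eef_pos'],s['clock'])
E
```

```text
[-0.05699341  0.07341205 -0.23448599] [646.8774466  -33.19393292  45.92880572] 7.05
```

```bash
python3 - <<'E'
from h import *
C={n:camera(n) for n in('scene','top')}
def arc(s): a=s/130; return np.array([-95+130*np.cos(a),130*np.sin(a),50])
def T(p,X): c,s=np.cos(p[2]),np.sin(p[2]); return np.array([p[0]+c*X[0]-s*X[1],p[1]+s*X[0]+c*X[1],X[2]])
p0=[576.42892684,-2.21449201,0.97837023]
P={'top':[(472,106),(402,134),(345,176),(301,229),(265,291),(241,356),(238,437)]+[(144,417),(409,47),(598,176),(336,552)],
 'scene':[(538,260),(466,232),(396,219),(325,221),(258,236),(193,264),(131,307)]+[(93,268),(545,219),(586,427),(113,480)]}
q={}
for n,c in C.items():
    o=(np.mean([proj(c,T(p0,arc((i-3)*27))) for i in range(7)],0)-[65,50]).astype(int);q[n]=[np.array(a)/5-.4+o for a in P[n]]
for a,b in zip(q['top'],q['scene']): print(*[np.round(x,1) for x in two(C['top'],a,C['scene'],b)])
c=C['scene'];u=proj(c,[647,-33,50]);x0,y0=(u-[50,40]).astype(int)
cv2.imwrite('pics/now.png',cv2.resize(c['image'][y0:y0+75,x0:x0+100,::-1],None,fx=8,fy=8,interpolation=cv2.INTER_CUBIC))
E
```

```text
[647.8 -36.5  50.6] 0.2
[636.2  -9.5  50.5] 0.6
[619.5  12.1  51.5] 0.4
[598.2  28.8  53.1] 1.0
[575.1  42.   50.8] 0.0
[550.4  51.   46.3] 0.7
[519.7  51.4  48.9] 0.2
[529.7  89.8  15.2] 1.1
[679.7 -13.3  15.3] 1.3
[628.1 -88.8  13.1] 1.4
[478.   14.1  14.5] 1.0
```

View pics/now.png

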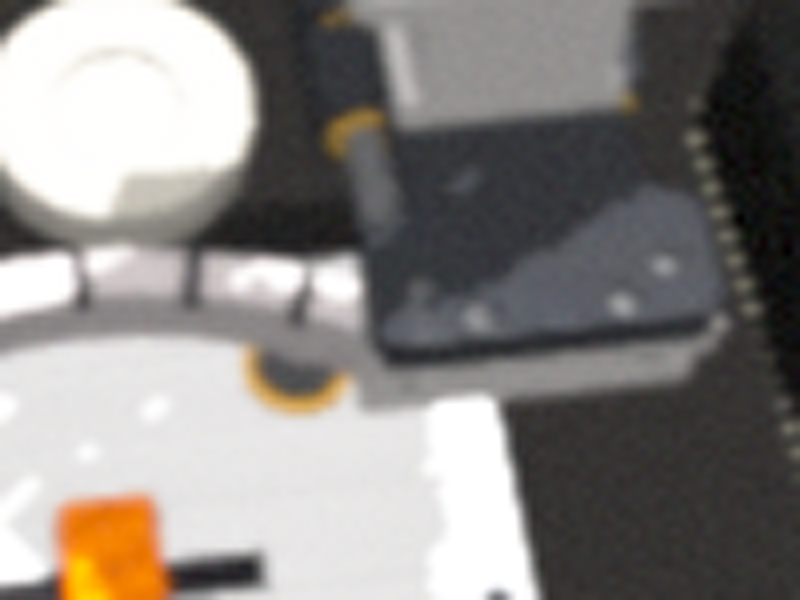

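```bash
python3 - <<'E'
from h import *
c=camera('scene');a=cv2.imread('pics/scene0.png')[:,:,1].astype(np.float32);b=c['image'][:,:,1].astype(np.float32)
print('per mm press',(proj(c,[549.6,50,49])-proj(c,[549.6,50,50])).round(3))
def al(x0,y0,x1,y1):
    w=np.eye(2,3,dtype=np.float32)
    e,w=cv2.findTransformECC(a[y0:y1,x0:x1],b[y0:y1,x0:x1],w,cv2.MOTION_TRANSLATION,(3,200,1e-6),None,3);return e,w[:,2]
print('green end',al(274,206,288,220)); print('line 4-5',al(285,193,310,214)); print('static tally',al(295,226,335,244)); print('plate corner',al(264,198,278,206))
cv2.imwrite('pics/scene_now.png',c['image'][:,:,::-1]);print(read_state()['clock'],read_state()['wrist_force'])
E
```

```text
per mm press [0.023 0.253]
green end (0.9991116666213572, array([0.00308739, 0.04449254], dtype=float32))
line 4-5 (0.9992982653797493, array([-0.00932977,  0.01435551], dtype=float32))
static tally (0.8169104649105855, array([ 0.26975116, -0.1276529 ], dtype=float32))
plate corner (0.9997381547081908, array([-0.02048061, -0.02358988], dtype=float32))
7.2 [ 0.25771391 -0.44044724 -0.20555095]
```

Call:
servo_tool:
  motion:
    - {"wx":0,"wy":0,"wz":0,"dx":0,"dy":0,"dz":0.01,"fingers":1}
    - {"wx":0,"wy":0,"wz":0,"dx":0,"dy":0,"dz":0.02,"fingers":1}
    - {"wx":0,"wy":0,"wz":0,"dx":0,"dy":0,"dz":0.02,"fingers":1}

```text
clock: 7.5
eef_pos: [646.8, -33.2, 43.7]
eef_rot: [-3.141, -0.0, 2.541]
wrist_force: [-0.2, 0.0, -0.3]
finger_gap: 0.4
finger_force: 0.0
```

```bash
cat > press.py <<'E'
from h import *
a=cv2.imread('pics/scene0.png')[:,:,1].astype(np.float32)
F=[];D=[]
for i in range(3):
    c=camera('scene');b=c['image'][:,:,1].astype(np.float32);s=read_state();F.append(s['wrist_force'])
    r=[]
    for x0,y0,x1,y1 in((274,206,288,220),(285,193,310,214),(355,199,368,212)):
        try:r.append(cv2.findTransformECC(a[y0:y1,x0:x1],b[y0:y1,x0:x1],np.eye(2,3,dtype=np.float32),cv2.MOTION_TRANSLATION,(3,200,1e-6),None,3)[1][1,2]/.253)
        except Exception: r.append(np.nan)
    D.append(r)
print('F',np.mean(F,0).round(2),'press mm (green,4-5,red)',np.mean(D,0).round(2),s['eef_pos'].round(1),s['clock'])
E
python3 press.py
```

```text
F [ 0.49 -0.02 -0.24] press mm (green,4-5,red) [0.23 0.01  nan] [646.9 -33.2  43.9] 7.65
```

```bash
python3 - <<'E'
from h import *
c=camera('scene');s=read_state();p=s['eef_pos'];y=2.541
xt=np.array([np.cos(y),np.sin(y),0]);yt=np.array([np.sin(y),-np.cos(y),0])
for h in (0,19,60,97,140):
    print(h,[proj(c,p+[0,0,h]+a*xt+b*yt).round(0).tolist() for a,b in((37,88),(37,-88),(-37,-88),(-37,88),(0,0))])
print('tip corners',[proj(c,p+a*xt+b*yt).round(0).tolist() for a,b in((8,12),(8,-12),(-8,-12),(-8,12))])
im=c['image'][150:240,300:420,::-1]
cv2.imwrite('pics/body.png',cv2.resize(im,None,fx=6,fy=6,interpolation=cv2.INTER_CUBIC))
print((-np.array(c['R']).T@np.array(c['t'])).round(0), trace('robot',c)[:0] if 0 else '')
E
```

```text
0 [[335.0, 168.0], [348.0, 249.0], [388.0, 244.0], [371.0, 164.0], [360.0, 204.0]]
19 [[335.0, 163.0], [349.0, 244.0], [390.0, 240.0], [372.0, 159.0], [361.0, 200.0]]
60 [[336.0, 151.0], [351.0, 235.0], [393.0, 230.0], [374.0, 147.0], [363.0, 188.0]]
97 [[336.0, 139.0], [352.0, 225.0], [396.0, 220.0], [376.0, 135.0], [365.0, 178.0]]
140 [[337.0, 124.0], [354.0, 213.0], [400.0, 208.0], [379.0, 120.0], [367.0, 164.0]]
tip corners [[355.0, 199.0], [357.0, 210.0], [366.0, 209.0], [363.0, 199.0]]
[ 300. -298.  825.]
```

View pics/body.png

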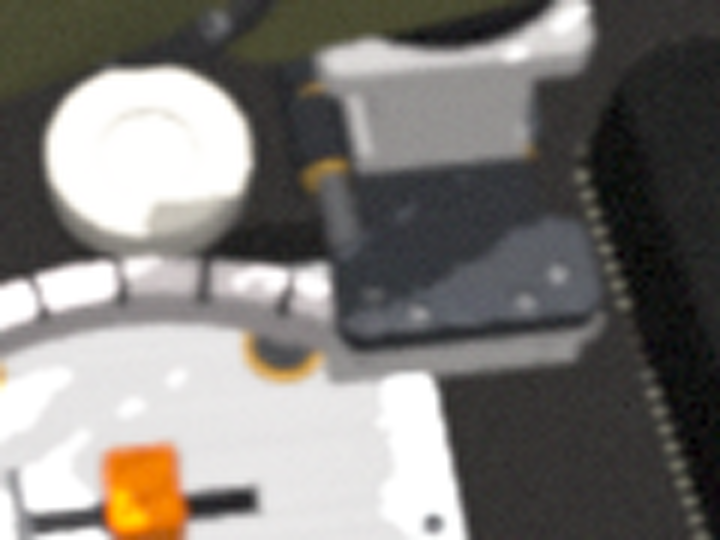

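Call:
servo_tool:
  motion:
    - {"wx":0,"wy":0,"wz":0,"dx":0,"dy":0,"dz":0.01,"fingers":1}
    - {"wx":0,"wy":0,"wz":0,"dx":0,"dy":0,"dz":0.02,"fingers":1}
    - {"wx":0,"wy":0,"wz":0,"dx":0,"dy":0,"dz":0.02,"fingers":1}

```text
clock: 8.0
eef_pos: [646.8, -33.2, 41.7]
eef_rot: [-3.141, -0.0, 2.541]
wrist_force: [-0.2, -0.5, 0.3]
finger_gap: 0.4
finger_force: 0.0
```

```bash
python3 press.py
```

```text
F [-0.07 -0.2  -0.45] press mm (green,4-5,red) [0.14 0.04  nan] [646.9 -33.2  42. ] 8.15
```

Call:
servo_tool:
  motion:
    - {"wx":0,"wy":0,"wz":0,"dx":0,"dy":0,"dz":-0.2,"fingers":1}
    - {"wx":0,"wy":0,"wz":-0.3,"dx":0,"dy":0,"dz":-0.25,"fingers":1}
    - {"wx":0,"wy":0,"wz":-0.6,"dx":0,"dy":0,"dz":-0.25,"fingers":1}
    - {"wx":0,"wy":0,"wz":-0.6,"dx":0,"dy":0,"dz":-0.25,"fingers":1}
    - {"wx":0,"wy":0,"wz":-0.6,"dx":0,"dy":0,"dz":-0.25,"fingers":1}
    - {"wx":0,"wy":0,"wz":-0.6,"dx":0,"dy":0,"dz":-0.25,"fingers":1}
    - {"wx":0,"wy":0,"wz":-0.6,"dx":0,"dy":0,"dz":-0.25,"fingers":1}
    - {"wx":0,"wy":0,"wz":-0.6,"dx":0,"dy":0,"dz":-0.25,"fingers":1}
    - {"wx":0,"wy":0,"wz":-0.6,"dx":0,"dy":0,"dz":-0.25,"fingers":1}
    - {"wx":0,"wy":0,"wz":-0.6,"dx":0,"dy":0,"dz":-0.25,"fingers":1}

```text
clock: 9.15
eef_pos: [646.9, -33.2, 67.0]
eef_rot: [-3.142, 0.0, -2.54]
wrist_force: [-0.2, -0.0, 0.3]
finger_gap: 0.6
finger_force: 0.0
```

```bash
python3 - <<'E'
from h import *
c=camera('scene');s=read_state();print(s['eef_pos'],s['eef_rot'],s['clock'])
u=proj(c,[647.8,-33.6,50]);t=proj(c,s['eef_pos']);x0,y0=(u-[50,55]).astype(int)
z=cv2.resize(c['image'][y0:y0+85,x0:x0+110,::-1],None,fx=7,fy=7,interpolation=cv2.INTER_CUBIC)
g=lambda q:tuple(int(v) for v in (np.array(q)-[x0,y0]+.5)*7)
cv2.circle(z,g(u),4,(255,0,255),1);cv2.circle(z,g(t),4,(255,255,0),1);print(x0,y0,g(u),g(t))
cv2.imwrite('pics/look.png',z)
E
```

```text
[646.91379268 -33.1711558   67.00864479] [-3.14158639e+00  5.62353280e-05 -2.54563966e+00] 9.2
311 147 (353, 393) (355, 364)
```

View pics/look.png

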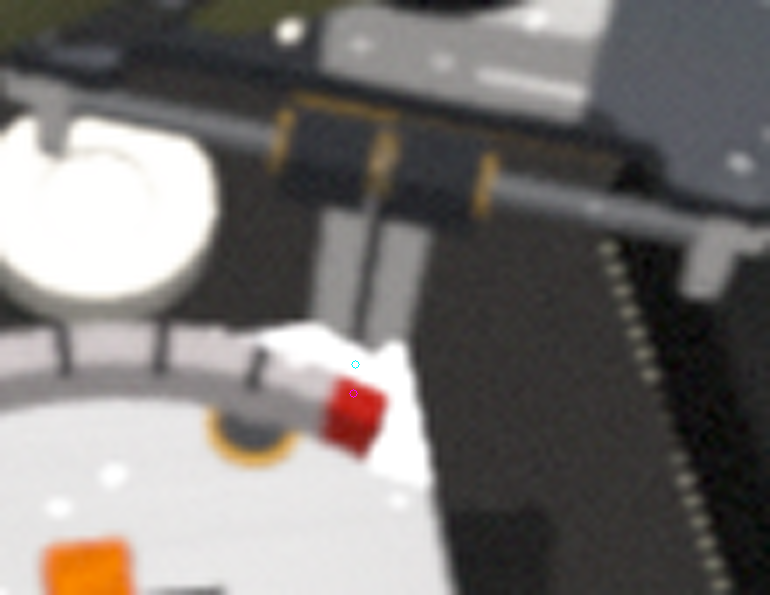

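```bash
python3 - <<'E'
from h import *
s=read_state()
for n in('top','scene'):
    c=camera(n);print(n,(-np.array(c['R']).T@np.array(c['t'])).round(0),np.array(c['R'])[2].round(2),c['fx'],c['k1'])
    b=cv2.imread(f'pics/{n}0.png');d=np.abs(b.astype(int)-c['image'][:,:,::-1]).max(2)
    u=proj(c,s['eef_pos']);print(u.round(1),'front',proj(c,s['eef_pos']+8*np.array([-.825,-.566,0])).round(1))
    x,y=u.astype(int)
    g=c['image'].mean(2).astype(int)
    if n=='scene':
        print('cols',list(range(x-8,x+10)))
        for r in range(y-16,y+8): print(r,' '.join('%3d%s'%(g[r,k],'*' if d[r,k]>30 else ' ') for k in range(x-8,x+10)))
    else: print('changed frac around',(d[y-15:y+15,x-15:x+15]>30).mean())
E
```

```text
top [439.  20. 916.] [ 0.15  0.01 -0.99] 462.68928176908463 -0.08453701845918686
[358.8 153.2] front [361.2 156.6]
changed frac around 0.8266666666666667
scene [ 300. -298.  825.] [ 0.32  0.35 -0.88] 464.7772788426116 0.0019041200707542159
[361.3 198.5] front [360.5 202.1]
cols [353, 354, 355, 356, 357, 358, 359, 360, 361, 362, 363, 364, 365, 366, 367, 368, 369, 370]
182  51   54   57   92* 125* 143* 146* 146* 144* 128*  95*  78* 116* 141* 147* 145* 146* 141*
183  50   53   63   98* 127* 143* 144* 145* 139* 120*  88*  87* 116* 141* 145* 145* 145* 140*
184  47   52   68  103* 135* 143* 147* 145* 140* 115*  81*  94* 127* 142* 145* 144* 145* 135*
185  48   50   70  111* 138* 146* 147* 143* 139* 108*  79* 102* 131* 144* 145* 143* 142* 127*
186  52   53   74  114* 139* 146* 143* 144* 137* 106*  78  110* 135* 145* 145* 145* 142* 118*
187  52   52   77* 115* 141* 143* 146* 144* 134* 105*  81* 116* 139* 147* 145* 147* 142* 113*
188  55   55   81* 118* 138* 146* 143* 142* 127*  95*  83* 118* 141* 144* 146* 144* 137* 107*
189  50   59   88* 123* 144* 147* 144* 140* 119*  91*  86* 122* 140* 146
[... 824 characters left out ...]
55  254  254  255  255  255  248  151   64 
199 229  225* 214* 220* 236  248  253  255  255  255  255  255  255  255  255  253  178   79 
200 204* 204* 199* 203* 206* 211* 212* 227  248  254  255  255  255  255  255  255  222  110 
201 200* 201* 200* 200* 198* 179* 151* 136* 167  215  242  253  255  255  255  255  244  135 
202 186* 193* 199* 198* 193* 162* 120*  96* 103* 121* 148* 189  235  253  255  255  247  140 
203 158* 171* 180* 186* 178* 146* 109*  92*  88*  88*  92* 111* 149* 226  254  255  249  149 
204 141  145  150* 153* 142* 115*  96*  88*  89*  91*  82*  91* 109* 206  254  255  253  181 
205 134  134  133  127  110   89*  77*  85*  88*  84*  88*  84* 122* 218  254  255  255  222
```

Call:
servo_tool:
  motion:
    - {"wx":0,"wy":0,"wz":0,"dx":0,"dy":0,"dz":0.1,"fingers":1}
    - {"wx":0,"wy":0,"wz":0,"dx":0,"dy":0,"dz":0.2,"fingers":1}
    - {"wx":0,"wy":0,"wz":0,"dx":0,"dy":0,"dz":0.25,"fingers":1}
    - {"wx":0,"wy":0,"wz":0,"dx":0,"dy":0,"dz":0.26,"fingers":1}
    - {"wx":0,"wy":0,"wz":0,"dx":0,"dy":0,"dz":0.26,"fingers":1}
    - {"wx":0,"wy":0,"wz":0,"dx":0,"dy":0,"dz":0.26,"fingers":1}

```text
clock: 9.9
eef_pos: [647.1, -33.2, 41.3]
eef_rot: [-3.141, 0.0, -2.543]
wrist_force: [-0.8, 0.8, 0.2]
finger_gap: 0.4
finger_force: 0.0
```

```bash
python3 press.py; cat > tip.py <<'E'
from h import *
import sys
c=camera('scene');s=read_state();g=c['image'].astype(int)
u=proj(c,s['eef_pos']);x,y=u.astype(int);print(u,s['eef_pos'])
print('    ',' '.join('%3d'%k for k in range(x-9,x+11)))
for r in range(y-10,y+12): print(r,' '.join('%3d%s'%(g[r,k].mean(),'r' if g[r,k,0]>1.6*g[r,k,1] else 'g' if g[r,k,1]>1.4*g[r,k,0] else ' ') for k in range(x-9,x+11)))
E
python3 tip.py
```

```text
F [ 0.04  0.17 -0.23] press mm (green,4-5,red) [ 0.08 -0.04 -0.89] [647.1 -33.2  41.3] 10.05
[360.22527174 205.09583819] [647.02634721 -33.21037701  41.21799665]
     351 352 353 354 355 356 357 358 359 360 361 362 363 364 365 366 367 368 369 370
195 255  255  255  255  245  180  148  146  142  124   91   88  122  140  146  146  143  129   98   66 
196 254  255  255  255  241  176  148  144  142  117   89   95  128  142  146  146  142  119   84   59 
197 235  245  248  242  210  161  147  145  139  111   83  100  132  144  144  148  142  114   76   52 
198 208  211  212  197  170  150  148  145  140  109   83  111  137  143  146  146  149  128   88   58 
199 204  204  196  177  160  149  146  145  138  106   84  116  141  145  147  154  173  173  132   75 
200 204  203  196  186  168  156  149  144  129   97   86  119  141  145  147  163  212  230  193  103 
201 193  195  197  194  186  171  160  146  127   93   90  122  142  144  146  178  243  253  236  133 
202 162  174  185  192  195  189  173  149  123   95  106  130  140  144  144  189  250  254  243  142 
203 140  145  158  17
[... 733 characters left out ...]
6  200  167  138  113   89r  72r  65r 103r 198  253  255  255  255  255  255 
211 162  193  219  227  228  225  219  206  186  147  117r  95r 133  232  254  255  255  255  255  255 
212 186  210  227  230  229  231  229  228  223  208  183  156  163  219  246  253  255  255  255  255 
213 219  226  229  230  231  230  230  228  228  228  223  214  217  225  231  237  247  251  251  245 
214 229  231  231  231  232  231  231  231  231  232  230  229  229  229  231  231  232  233  231  223 
215 230  232  230  231  232  230  232  231  231  231  231  231  231  229  229  230  231  230  227  224 
216 231  231  231  231  231  231  230  230  231  230  230  230  230  229  231  228  229  228  228  225
```

Call:
servo_tool:
  motion:
    - {"wx":0,"wy":0,"wz":0,"dx":0,"dy":0,"dz":0.01,"fingers":1}
    - {"wx":0,"wy":0,"wz":0,"dx":0,"dy":0,"dz":0.015,"fingers":1}
    - {"wx":0,"wy":0,"wz":0,"dx":0,"dy":0,"dz":0.015,"fingers":1}

```text
clock: 10.4
eef_pos: [646.9, -33.2, 39.4]
eef_rot: [3.141, -0.0, -2.542]
wrist_force: [0.3, -0.0, 0.4]
finger_gap: 0.1
finger_force: 0.0
```

```bash
python3 press.py
```

```text
F [-0.09  0.18  0.5 ] press mm (green,4-5,red) [ 0.12 -0.03 -0.05] [646.9 -33.2  39.5] 10.55
```

Call:
servo_tool:
  motion:
    - {"wx":0,"wy":0,"wz":0,"dx":0,"dy":0,"dz":0.01,"fingers":1}
    - {"wx":0,"wy":0,"wz":0,"dx":0,"dy":0,"dz":0.02,"fingers":1}
    - {"wx":0,"wy":0,"wz":0,"dx":0,"dy":0,"dz":0.02,"fingers":1}

```text
clock: 10.85
eef_pos: [646.8, -33.2, 37.2]
eef_rot: [3.141, -0.0, -2.542]
wrist_force: [0.2, 0.2, -0.8]
finger_gap: 0.4
finger_force: 0.0
```

```bash
python3 press.py
```

```text
F [ 0.18  0.31 -0.37] press mm (green,4-5,red) [ 0.17 -0.09  0.34] [646.9 -33.2  37.4] 11.0
```

Call:
servo_tool:
  motion:
    - {"wx":0,"wy":0,"wz":0,"dx":0,"dy":0,"dz":0.02,"fingers":1}
    - {"wx":0,"wy":0,"wz":0,"dx":0,"dy":0,"dz":0.035,"fingers":1}
    - {"wx":0,"wy":0,"wz":0,"dx":0,"dy":0,"dz":0.04,"fingers":1}
    - {"wx":0,"wy":0,"wz":0,"dx":0,"dy":0,"dz":0.04,"fingers":1}

```text
clock: 11.4
eef_pos: [646.8, -33.2, 33.3]
eef_rot: [3.141, -0.0, -2.542]
wrist_force: [0.9, -0.1, -0.1]
finger_gap: 0.4
finger_force: 0.0
```

```bash
python3 press.py; python3 tip.py
```

```text
F [ 0.18 -0.01  0.42] press mm (green,4-5,red) [ 0.24 -0.02  1.27] [646.9 -33.2  33.5] 11.55
[359.86510087 207.02394107] [646.95169525 -33.20031353  33.50860655]
     350 351 352 353 354 355 356 357 358 359 360 361 362 363 364 365 366 367 368 369
197 216  234  245  248  237  197  157  146  144  139  110   81  101  132  144  146  145  140  113   74 
198 198  207  212  212  194  166  150  145  146  138  108   83  107  135  141  144  148  150  127   85 
199 199  200  203  197  179  154  150  148  146  133  105   82  116  141  146  147  154  172  172  130 
200 201  201  199  193  173  152  146  147  142  128   94   84  118  140  143  146  165  211  231  194 
201 189  193  195  188  169  154  145  146  141  125   89   89  120  141  144  147  182  244  253  236 
202 153  161  173  176  174  155  150  147  140  117   86   99  128  141  147  148  193  250  254  243 
203 137  141  148  158  163  157  147  145  137  110   83  105  131  146  144  150  209  254  255  249 
204 135  135  136  138  144  144  138  136  134  107   87  112  138  143  143  153  221  254  255  253 
205 135  132  130  13
[... 733 characters left out ...]
0  229  229  228  226  222  210  184  154  158  203  243  253  255  254  253 
213 204  217  226  229  229  230  230  230  231  229  228  223  216  216  223  231  237  244  243  237 
214 226  229  231  232  232  230  229  231  232  230  230  230  229  227  229  230  232  232  231  229 
215 231  230  232  232  231  232  232  231  232  231  230  231  230  230  230  229  230  229  230  228 
216 232  232  233  231  233  232  232  231  232  230  231  230  229  229  231  230  229  229  229  230 
217 231  231  232  232  233  231  232  232  231  231  230  230  229  231  230  231  229  228  230  229 
218 232  230  231  231  230  231  231  231  230  231  231  229  229  229  230  229  230  229  227  228
```

Call:
servo_tool:
  motion:
    - {"wx":0,"wy":0,"wz":0,"dx":0,"dy":0,"dz":0.02,"fingers":1}
    - {"wx":0,"wy":0,"wz":0,"dx":0,"dy":0,"dz":0.03,"fingers":1}
    - {"wx":0,"wy":0,"wz":0,"dx":0,"dy":0,"dz":0.03,"fingers":1}
    - {"wx":0,"wy":0,"wz":0,"dx":0,"dy":0,"dz":0.03,"fingers":1}

```text
clock: 12.0
eef_pos: [646.9, -33.2, 30.4]
eef_rot: [3.142, -0.0, -2.542]
wrist_force: [-0.1, -0.7, -0.5]
finger_gap: 0.3
finger_force: 0.0
```

```bash
python3 press.py
```

```text
F [-0.05 -0.09 -0.01] press mm (green,4-5,red) [ 0.16 -0.07  1.81] [646.9 -33.2  30.5] 12.15
```

Call:
servo_tool:
  motion:
    - {"wx":0,"wy":0,"wz":0,"dx":0,"dy":0,"dz":0.02,"fingers":1}
    - {"wx":0,"wy":0,"wz":0,"dx":0,"dy":0,"dz":0.03,"fingers":1}
    - {"wx":0,"wy":0,"wz":0,"dx":0,"dy":0,"dz":0.03,"fingers":1}
    - {"wx":0,"wy":0,"wz":0,"dx":0,"dy":0,"dz":0.03,"fingers":1}

```text
clock: 12.55
eef_pos: [647.1, -33.2, 27.7]
eef_rot: [-3.141, 0.0, -2.542]
wrist_force: [0.7, 0.1, 2.0]
finger_gap: 0.1
finger_force: 1.1
```

```bash
python3 press.py; python3 tip.py
```

```text
F [1.37 0.04 2.04] press mm (green,4-5,red) [2.15 0.46 3.21] [647.1 -33.2  27.6] 12.7
[359.6626429 208.4310376] [647.06261519 -33.21140878  27.62900568]
     350 351 352 353 354 355 356 357 358 359 360 361 362 363 364 365 366 367 368 369
198 202  213  221  227  211  171  150  143  146  138  109   81  111  137  143  145  146  138  122   86 
199 201  204  204  198  178  158  146  146  145  135  105   82  113  140  146  145  150  158  157  124 
200 199  203  203  194  173  155  146  145  144  131   99   83  114  140  143  144  156  199  223  190 
201 192  197  195  189  167  150  143  144  143  120   91   88  123  140  144  146  173  233  251  234 
202 162  173  183  179  163  150  146  147  142  116   86   96  126  145  143  148  190  248  254  243 
203 141  148  154  157  150  145  146  145  138  110   83   99  130  144  145  152  208  254  255  249 
204 133  136  137  139  139  141  144  146  138  111   82  112  139  145  147  159  223  254  255  253 
205 131  134  134  134  137  138  138  138  134  103   84  113  141  144  146  165  232  255  255  255 
206 132  133  135  133  136  1
[... 724 characters left out ...]
0  229  229  229  229  228  226  216  203  196  213  227  232  234  233  233 
214 225  228  231  231  232  232  232  230  232  231  231  229  227  225  228  229  230  230  229  228 
215 233  232  231  232  231  231  231  230  231  231  230  231  231  229  228  230  230  230  229  229 
216 232  232  232  231  230  230  231  230  230  230  230  230  229  231  230  230  230  230  228  227 
217 231  231  231  232  231  231  230  231  230  231  231  231  230  231  229  229  230  229  229  228 
218 233  231  232  231  233  231  231  230  230  231  229  230  231  229  230  229  228  228  228  228 
219 230  232  230  232  231  232  231  229  229  228  229  230  229  228  228  228  228  227  228  227
```

Call:
servo_tool:
  motion:
    - {"wx":0,"wy":0,"wz":0,"dx":0,"dy":0,"dz":0.02,"fingers":1}
    - {"wx":0,"wy":0,"wz":0,"dx":0,"dy":0,"dz":0.035,"fingers":1}
    - {"wx":0,"wy":0,"wz":0,"dx":0,"dy":0,"dz":0.035,"fingers":1}
    - {"wx":0,"wy":0,"wz":0,"dx":0,"dy":0,"dz":0.035,"fingers":1}

```text
clock: 13.15
eef_pos: [647.1, -33.2, 24.1]
eef_rot: [-3.141, 0.0, -2.542]
wrist_force: [0.4, -0.9, 5.3]
finger_gap: 0.5
finger_force: 2.7
```

```bash
python3 press.py
```

```text
F [ 0.18 -0.59  5.17] press mm (green,4-5,red) [ 5.16  2.28 17.09] [647.1 -33.2  24.2] 13.3
```

Call:
servo_tool:
  motion:
    - {"wx":0,"wy":0,"wz":0,"dx":-0.012,"dy":0.052,"dz":0,"fingers":1}
    - {"wx":0,"wy":0,"wz":0,"dx":-0.024,"dy":0.104,"dz":0,"fingers":1}
    - {"wx":0,"wy":0,"wz":0,"dx":-0.034,"dy":0.156,"dz":0,"fingers":1}
    - {"wx":0,"wy":0,"wz":0,"dx":-0.04,"dy":0.208,"dz":0,"fingers":1}
    - {"wx":0,"wy":0,"wz":0,"dx":-0.045,"dy":0.26,"dz":0,"fingers":1}
    - {"wx":0,"wy":0,"wz":0,"dx":-0.045,"dy":0.26,"dz":0,"fingers":1}

```text
clock: 13.9
eef_pos: [636.0, -9.0, 24.2]
eef_rot: [-3.141, 0.0, -2.542]
wrist_force: [0.3, 2.0, 5.7]
finger_gap: 0.7
finger_force: 2.7
```

```bash
python3 press.py
```

```text
F [0.   0.38 5.44] press mm (green,4-5,red) [-0.1   1.96  4.75] [636.   -9.   24.2] 14.05
```

Call:
servo_tool:
  motion:
    - {"wx":0,"wy":0,"wz":0,"dx":0,"dy":0.053,"dz":0,"fingers":1}
    - {"wx":0,"wy":0,"wz":0,"dx":0.002,"dy":0.106,"dz":0,"fingers":1}
    - {"wx":0,"wy":0,"wz":0,"dx":0.005,"dy":0.16,"dz":0,"fingers":1}
    - {"wx":0,"wy":0,"wz":0,"dx":0.01,"dy":0.213,"dz":0,"fingers":1}
    - {"wx":0,"wy":0,"wz":0,"dx":0.016,"dy":0.266,"dz":0,"fingers":1}
    - {"wx":0,"wy":0,"wz":0,"dx":0.028,"dy":0.32,"dz":0,"fingers":1}
    - {"wx":0,"wy":0,"wz":0,"dx":0.042,"dy":0.375,"dz":0,"fingers":1}
    - {"wx":0,"wy":0,"wz":0,"dx":0.056,"dy":0.425,"dz":0,"fingers":1}
    - {"wx":0,"wy":0,"wz":0,"dx":0.071,"dy":0.475,"dz":0,"fingers":1}
    - {"wx":0,"wy":0,"wz":0,"dx":0.087,"dy":0.525,"dz":0,"fingers":1}

```text
clock: 15.05
eef_pos: [599.7, 29.0, 24.4]
eef_rot: [-3.14, 0.001, -2.542]
wrist_force: [3.1, -2.5, 5.2]
finger_gap: 0.1
finger_force: 2.6
```

Call:
servo_tool:
  motion:
    - {"wx":0,"wy":0,"wz":0,"dx":0.022,"dy":0.05,"dz":0,"fingers":1}
    - {"wx":0,"wy":0,"wz":0,"dx":0.045,"dy":0.1,"dz":0,"fingers":1}
    - {"wx":0,"wy":0,"wz":0,"dx":0.07,"dy":0.148,"dz":0,"fingers":1}
    - {"wx":0,"wy":0,"wz":0,"dx":0.096,"dy":0.195,"dz":0,"fingers":1}
    - {"wx":0,"wy":0,"wz":0,"dx":0.123,"dy":0.24,"dz":0,"fingers":1}
    - {"wx":0,"wy":0,"wz":0,"dx":0.155,"dy":0.284,"dz":0,"fingers":1}
    - {"wx":0,"wy":0,"wz":0,"dx":0.188,"dy":0.327,"dz":0,"fingers":1}
    - {"wx":0,"wy":0,"wz":0,"dx":0.222,"dy":0.369,"dz":0,"fingers":1}
    - {"wx":0,"wy":0,"wz":0,"dx":0.257,"dy":0.41,"dz":0,"fingers":1}
    - {"wx":0,"wy":0,"wz":0,"dx":0.292,"dy":0.45,"dz":0,"fingers":1}

```text
clock: 16.05
eef_pos: [550.3, 49.9, 24.4]
eef_rot: [-3.14, 0.002, -2.542]
wrist_force: [3.6, -1.4, 4.4]
finger_gap: 0.4
finger_force: 2.6
```

Call:
servo_tool:
  motion:
    - {"wx":0,"wy":0,"wz":0,"dx":0.04,"dy":0.037,"dz":0,"fingers":1}
    - {"wx":0,"wy":0,"wz":0,"dx":0.08,"dy":0.072,"dz":0,"fingers":1}
    - {"wx":0,"wy":0,"wz":0,"dx":0.122,"dy":0.106,"dz":0,"fingers":1}
    - {"wx":0,"wy":0,"wz":0,"dx":0.165,"dy":0.138,"dz":0,"fingers":1}
    - {"wx":0,"wy":0,"wz":0,"dx":0.209,"dy":0.17,"dz":0,"fingers":1}
    - {"wx":0,"wy":0,"wz":0,"dx":0.209,"dy":0.17,"dz":0,"fingers":1}
    - {"wx":0,"wy":0,"wz":0,"dx":0.209,"dy":0.17,"dz":0,"fingers":1}
    - {"wx":0,"wy":0,"wz":0,"dx":0.209,"dy":0.17,"dz":0,"fingers":1}

```text
clock: 16.85
eef_pos: [522.8, 52.3, 24.1]
eef_rot: [3.142, 0.0, -2.542]
wrist_force: [0.3, -0.4, 5.6]
finger_gap: 0.6
finger_force: 2.7
```

```bash
python3 press.py
```

```text
F [-0.48 -0.34  6.01] press mm (green,4-5,red) [ nan 0.4  5.67] [522.8  52.2  24.1] 17.0
```

Call:
servo_tool:
  motion:
    - {"wx":0,"wy":0,"wz":0,"dx":0,"dy":0,"dz":-0.3,"fingers":1}
    - {"wx":0,"wy":0,"wz":0.1,"dx":0,"dy":0,"dz":-0.6,"fingers":1}
    - {"wx":0,"wy":0,"wz":0.2,"dx":-0.02,"dy":-0.3,"dz":-0.6,"fingers":1}
    - {"wx":0,"wy":0,"wz":0.4,"dx":-0.04,"dy":-0.6,"dz":-0.6,"fingers":1}
    - {"wx":0,"wy":0,"wz":0.6,"dx":-0.06,"dy":-0.9,"dz":-0.6,"fingers":1}
    - {"wx":0,"wy":0,"wz":0.6,"dx":-0.06,"dy":-0.9,"dz":-0.6,"fingers":1}
    - {"wx":0,"wy":0,"wz":0.6,"dx":-0.06,"dy":-0.9,"dz":-0.6,"fingers":1}
    - {"wx":0,"wy":0,"wz":0.6,"dx":-0.06,"dy":-0.9,"dz":-0.6,"fingers":1}
    - {"wx":0,"wy":0,"wz":0.6,"dx":-0.06,"dy":-0.9,"dz":-0.6,"fingers":1}
    - {"wx":0,"wy":0,"wz":0.6,"dx":-0.06,"dy":-0.9,"dz":-0.6,"fingers":1}

```text
clock: 18.0
eef_pos: [578.1, -18.7, 83.4]
eef_rot: [-3.141, -0.001, 2.538]
wrist_force: [-0.7, -0.2, 0.5]
finger_gap: 0.5
finger_force: 0.0
```

Call:
servo_tool:
  motion:
    - {"wx":0,"wy":0,"wz":0,"dx":-0.32,"dy":-0.12,"dz":0,"fingers":1}
    - {"wx":0,"wy":0,"wz":0,"dx":-0.32,"dy":-0.12,"dz":0,"fingers":1}
    - {"wx":0,"wy":0,"wz":0,"dx":-0.32,"dy":-0.12,"dz":0.2,"fingers":1}
    - {"wx":0,"wy":0,"wz":0,"dx":-0.32,"dy":-0.12,"dz":0.4,"fingers":1}
    - {"wx":0,"wy":0,"wz":0,"dx":-0.32,"dy":-0.12,"dz":0.5,"fingers":1}
    - {"wx":0,"wy":0,"wz":0,"dx":-0.32,"dy":-0.12,"dz":0.5,"fingers":1}
    - {"wx":0,"wy":0,"wz":0,"dx":-0.32,"dy":-0.12,"dz":0.5,"fingers":1}

```text
clock: 18.7
eef_pos: [598.4, -46.6, 34.5]
eef_rot: [3.141, 0.0, 2.542]
wrist_force: [0.6, -0.2, 0.6]
finger_gap: 0.5
finger_force: 0.0
```

Call:
servo_tool:
  motion:
    - {"wx":0,"wy":0,"wz":0,"dx":0,"dy":0,"dz":0.1,"fingers":1}
    - {"wx":0,"wy":0,"wz":0,"dx":0,"dy":0,"dz":0.2,"fingers":1}
    - {"wx":0,"wy":0,"wz":0,"dx":0,"dy":0,"dz":0.28,"fingers":1}
    - {"wx":0,"wy":0,"wz":0,"dx":0,"dy":0,"dz":0.34,"fingers":1}
    - {"wx":0,"wy":0,"wz":0,"dx":0,"dy":0,"dz":0.34,"fingers":1}
    - {"wx":0,"wy":0,"wz":0,"dx":0,"dy":0,"dz":0.34,"fingers":1}

```text
clock: 19.3
eef_pos: [598.2, -46.7, -0.1]
eef_rot: [3.142, -0.0, 2.541]
wrist_force: [-0.2, 1.0, 0.2]
finger_gap: 0.5
finger_force: 0.0
```

```bash
python3 press.py; python3 - <<'E'
from h import *
c=camera('scene');s=read_state();u=proj(c,s['eef_pos']+[0,0,21]);x0,y0=(u-[70,55]).astype(int)
z=cv2.resize(c['image'][y0:y0+90,x0:x0+115,::-1],None,fx=6.5,fy=6.5,interpolation=cv2.INTER_CUBIC)
g=lambda q:tuple(int(v) for v in (np.array(q)-[x0,y0]+.5)*6.5)
cv2.circle(z,g(u),4,(255,0,255),1);cv2.imwrite('pics/push.png',z)
E
```

```text
F [ 0.31 -0.02  0.72] press mm (green,4-5,red) [0.14 2.61  nan] [ 5.984e+02 -4.680e+01  3.000e-01] 19.45
```

View pics/push.png

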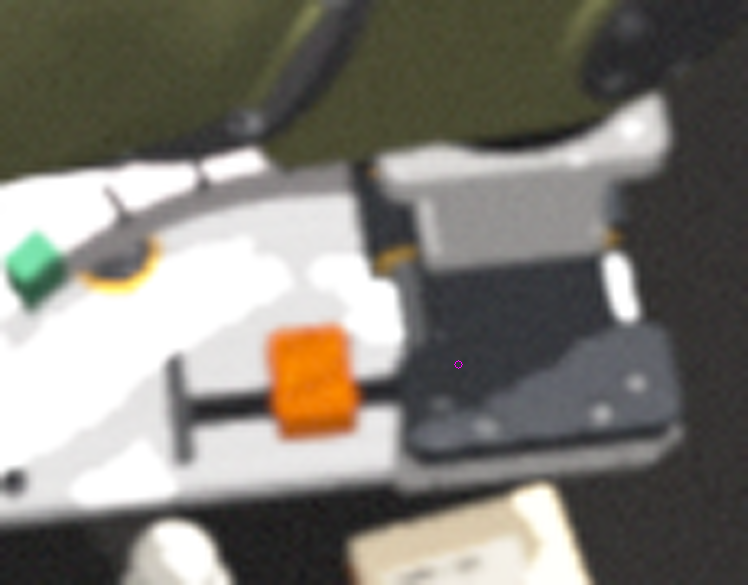

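The picture shows the fingers behind the tally block (orange at about 313,380 in the crop), and the gauge is up again. Next I push along +y of the fixture.

Call:
servo_tool:
  motion:
    - {"wx":0,"wy":0,"wz":0,"dx":0.06,"dy":0,"dz":0,"fingers":1}
    - {"wx":0,"wy":0,"wz":0,"dx":0.12,"dy":0,"dz":0,"fingers":1}
    - {"wx":0,"wy":0,"wz":0,"dx":0.17,"dy":0,"dz":0,"fingers":1}
    - {"wx":0,"wy":0,"wz":0,"dx":0.21,"dy":0,"dz":0,"fingers":1}
    - {"wx":0,"wy":0,"wz":0,"dx":0.25,"dy":0,"dz":0,"fingers":1}
    - {"wx":0,"wy":0,"wz":0,"dx":0.29,"dy":0,"dz":0,"fingers":1}
    - {"wx":0,"wy":0,"wz":0,"dx":0.33,"dy":0,"dz":0,"fingers":1}
    - {"wx":0,"wy":0,"wz":0,"dx":0.37,"dy":0,"dz":0,"fingers":1}
    - {"wx":0,"wy":0,"wz":0,"dx":0.4,"dy":0,"dz":0,"fingers":1}
    - {"wx":0,"wy":0,"wz":0,"dx":0.4,"dy":0,"dz":0,"fingers":1}

```text
clock: 20.5
eef_pos: [564.8, -23.9, -0.0]
eef_rot: [-3.141, -0.0, 2.541]
wrist_force: [0.5, 0.2, 0.4]
finger_gap: 0.1
finger_force: 0.0
```

```bash
cat > tal.py <<'E'
from h import *
p=[579.27,.58,.9696];ct,st=np.cos(p[2]),np.sin(p[2])
def fx(w): d=w[:2]-np.array(p[:2]);return np.round([ct*d[0]+st*d[1],-st*d[0]+ct*d[1]],1)
c=camera('scene');s=read_state();b=cv2.cvtColor(c['image'],cv2.COLOR_RGB2HSV).astype(int)
k=(b[:,:,0]>5)&(b[:,:,0]<20)&(b[:,:,1]>170)&(b[:,:,2]>90);k[:215]=0;k[250:]=0;k[:,:290]=0;k[:,345:]=0
v,u=np.nonzero(k);print('orange centre',len(u),fx(atz(c,[u.mean(),v.mean()],25)),'tcp',fx(s['eef_pos']),s['wrist_force'].round(1),s['clock'])
E
python3 tal.py; python3 press.py
```

```text
orange centre 49 [-29.3  27.1] tcp [-28.4  -2. ] [-0.7  0.2 -0.4] 20.55
F [0.31 0.09 0.22] press mm (green,4-5,red) [0.13 6.06 0.07] [ 5.651e+02 -2.420e+01 -1.000e-01] 20.7
```

Call:
servo_tool:
  motion:
    - {"wx":0,"wy":0,"wz":0,"dx":0.03,"dy":0,"dz":0,"fingers":1}
    - {"wx":0,"wy":0,"wz":0,"dx":0.06,"dy":0,"dz":0,"fingers":1}
    - {"wx":0,"wy":0,"wz":0,"dx":0.07,"dy":0,"dz":0,"fingers":1}
    - {"wx":0,"wy":0,"wz":0,"dx":0.07,"dy":0,"dz":0,"fingers":1}

```text
clock: 21.1
eef_pos: [559.7, -20.4, -0.0]
eef_rot: [3.141, 0.001, 2.541]
wrist_force: [3.9, -2.5, -2.6]
finger_gap: 0.4
finger_force: 2.6
```

```bash
python3 tal.py
```

```text
orange centre 40 [-27.8  34. ] tcp [-28.4   4.2] [ 5.3 -2.7 -3. ] 21.15
```

Call:
servo_tool:
  motion:
    - {"wx":0,"wy":0,"wz":0,"dx":0.01,"dy":0,"dz":0,"fingers":1}
    - {"wx":0,"wy":0,"wz":0,"dx":0.03,"dy":0,"dz":0,"fingers":1}
    - {"wx":0,"wy":0,"wz":0,"dx":0.03,"dy":0,"dz":0,"fingers":1}
    - {"wx":0,"wy":0,"wz":0,"dx":0.03,"dy":0,"dz":0,"fingers":1}

```text
clock: 21.55
eef_pos: [559.5, -20.2, 0.3]
eef_rot: [3.14, 0.007, 2.541]
wrist_force: [18.9, -13.7, -14.2]
finger_gap: 0.1
finger_force: 11.6
```

```bash
python3 tal.py
```

```text
orange centre 32 [-25.6  34.5] tcp [-28.3   4.5] [ 18.1 -13.9 -14. ] 21.6
```

At the hard stop. Backing off, then lifting clear.

Call:
servo_tool:
  motion:
    - {"wx":0,"wy":0,"wz":0,"dx":-0.06,"dy":0,"dz":0,"fingers":1}
    - {"wx":0,"wy":0,"wz":0,"dx":-0.2,"dy":0,"dz":0,"fingers":1}
    - {"wx":0,"wy":0,"wz":0,"dx":-0.2,"dy":0,"dz":0,"fingers":1}
    - {"wx":0,"wy":0,"wz":0,"dx":-0.2,"dy":0,"dz":-0.3,"fingers":1}
    - {"wx":0,"wy":0,"wz":0,"dx":-0.2,"dy":0,"dz":-0.7,"fingers":1}
    - {"wx":0,"wy":0,"wz":0,"dx":-0.2,"dy":0,"dz":-1.0,"fingers":1}
    - {"wx":0,"wy":0,"wz":0,"dx":-0.2,"dy":0,"dz":-1.0,"fingers":1}
    - {"wx":0,"wy":0,"wz":0,"dx":-0.2,"dy":0,"dz":-1.0,"fingers":1}

```text
clock: 22.4
eef_pos: [573.0, -29.4, 99.9]
eef_rot: [3.141, 0.0, 2.541]
wrist_force: [-0.6, 0.8, -0.4]
finger_gap: 0.3
finger_force: 0.0
```

Call:
servo_tool:
  motion:
    - {"wx":0,"wy":0,"wz":0,"dx":0,"dy":-0.4,"dz":-0.2,"fingers":1}
    - {"wx":0,"wy":0,"wz":0,"dx":0,"dy":-0.8,"dz":-0.4,"fingers":1}
    - {"wx":0,"wy":0,"wz":0,"dx":0,"dy":-1.0,"dz":-0.8,"fingers":1}
    - {"wx":0,"wy":0,"wz":0,"dx":0,"dy":-1.0,"dz":-0.8,"fingers":1}
    - {"wx":0,"wy":0,"wz":0,"dx":0,"dy":-1.0,"dz":-0.8,"fingers":1}

```text
clock: 22.9
eef_pos: [516.5, -112.2, 179.0]
eef_rot: [-3.141, -0.001, 2.54]
wrist_force: [-0.3, 1.2, 0.1]
finger_gap: 0.1
finger_force: 0.0
```

```bash
python3 tal.py; python3 press.py; python3 - <<'E'
from h import *
for n in('scene','top'):
    c=camera(n)
    for q,z in(('ring',10),('shaft',20),('tips',10)):
        for d in spot_in(q,c)[:1]: print(n,q,round(d['conf'],2),atz(c,d['location'],z).round(0)[:2])
E
```

```text
orange centre 41 [-40.4  26.9] tcp [-128.2  -11.7] [-0.1  0.4 -0.9] 22.95
F [-0.04  0.23  0.07] press mm (green,4-5,red) [nan nan nan] [ 516.5 -111.5  178.3] 23.1
scene shaft 0.59 [490. -42.]
scene tips 0.58 [ 544. -109.]
top ring 0.63 [651.  75.]
top shaft 0.48 [493. -40.]
top tips 0.91 [544. -94.]
```

```bash
python3 -c "
from cell import *
print(sign_off())"
```

```text
the job is handed in; nothing more can be done
None
```

I handed the job in after tracing all seven marks in order and pushing the tally to its hard stop, but no verdict came back. The fingertips touched the gauge only with the reported tool height about 21 mm below its top; if the fingers end short of the TCP, rather than that reading being wrong, the grasp-height limit was broken. The gauge was pressed about 4–5 mm at marks 0, 1 and 6, with 4–6 N throughout. It had risen again before the push. The ring and shaft had not moved; I did not get a clear view of the box afterwards, but the fingers never came down near it.

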